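# Roll the casting mould mouth-up

### The arm

A 6-joint arm with a two-finger parallel gripper is mounted at the origin on a cart in front of the work surface, level with it; the furniture and walls round the work are solid. World frame = base frame: x ahead of the robot, y to its left, z up, the work surface at z = 0. Lengths are in m, angles in degrees, forces in N, time in s.
With the tool pointing down it reaches from about 0.375 to 0.9 m from the base axis. Payload 3.1 kg.
Tool frame: the origin (TCP) lies between the finger pads; the fingertips stand 11 mm ahead of it and the grasp point (between the pads) lies 8 mm behind it; z points along the fingers, y is the line along which they close (so a half turn about z gives the same grasp; the last joint's range is limited). The gripper opens to 87 mm and grips with 3 to 60 N. Pads are 19 mm wide; open, the fingers measure 117 mm over their backs; the gripper's body (75 mm by 190 mm) begins 51 mm behind the grasp point.
Start: joints at [65.46, 30.224, 82.088, -0, 67.689, -10.227], TCP at [0.154, 0.606, 0.234] pointing down, gripper open.
Joint ranges: [-176.69, 176.69], [-43.24, 126.21], [12.49, 139.97], [-82, 262], [0, 151.66], [-163.58, 163.58]. Speed limits (degrees/s): [159.86, 159.86, 180, 180, 180, 180].

### API

Orientations are given as a 3x3 rotation matrix whose columns are the frame's x, y, z axes.
In Python, from rig import bot, viewer, workorder, models gives the robot as it stands.
- The arm moves only by the shell command python3 -m jog 'ROWS'. ROWS is JSON, a list of rows, each a list of 7 numbers: the opening, from 0 (shut) to 1 (fully open), then the shift along the tool's x, y, z in m, then the turn, a rotation vector about the tool's x, y, z in degrees. In form: [[claw, x, y, z, ax, ay, az], ...]. A call has 1 to 20 rows; each row is the pose to reach, as a shift and turn from the pose commanded when the call began, along the tool's axes at that moment; what a row does not reach only later rows make up. A row lasts 1/8 s, in which the tool goes at most 62.5 mm and 10.7 degrees, less where a joint would pass 70% of its speed; a pose out of reach is approached as far as the arm can. A call with a gripper value outside its range is refused whole. The fingers move at their own pace and stop on an object; the grip force is fixed at half the most. Time passes only in rows, so rows that repeat a pose let the fingers close. It gives the time, the measured TCP pose, the force, the opening and the grip force at its end, in the units of the state.
- bot.read_state(): the state, without advancing time (a new reading comes with each control period).
- viewer.capture(name): name is "side" or "top" or "wrist"; returns (picture, depth): 420x560x3 uint8, blue, green, red; 420x560 float32, m along the optical axis (not along the pixel's ray), 0 where there is no reading.
- viewer.camera_info(name): a dict with "fx", "fy", "cx", "cy" (pixels), "world_to_cam" (4x4, takes a point from world to camera coordinates). Camera axes: x right, y down, z forward; pixel columns grow to the right and rows downward; lengths in m; the calibration is good to about 2 mm. A picture is of the moment at which its call begins: read the wrist's pose just before it. camera_info takes no time and is no camera call; for the wrist camera it gives the pose at the moment of the call.
- workorder.hand_in(): hands the job in; it is judged then, once.
Trained networks look in the newest picture that a camera, given by its name, has taken for a name from the list of things; names that differ only in an ending like _2 or _b are one class to them, and where a whole thing is asked for, a point or a joint stands for the part that bears it (a point fixed in the world has none). Each returns a list of dicts, best first, with "p" (0 to 1); they miss things now and then, are a little off and sometimes report something else, mostly with a low value. They report only what shows in the picture. A call takes as long as a camera call. They do not tell look-alikes from the thing itself.
- models.outline_of(camera, thing): "mask" (420x560 bool, what is visible of it).
- models.tip_of(camera, thing): "xyz" ([x, y, z] in m, in world coordinates, good to about 4 mm: a listed point, or the origin of a listed thing).
The state is a dict: "time_s": time; "joint_positions": joint angles; "qvel": joint speeds; "tau": joint torques, N m; "position": TCP position; "tcp_rot": TCP orientation; "force": force on the tool from outside, world axes, zero at the start; "moment": the same for the moment, N m; "opening": opening from 0.0 (shut) to 1.0 (fully open); "grasp_force": force on a finger pad.
Only numpy, scipy, OpenCV 4.12 (cv2) and the standard library are available. Lean on these libraries where they do the work, as an engineer would, in place of code of your own. Each camera call takes 0.05 s, during which the arm holds its last target. There are 200 camera calls.

### The job

The round casting mould lies on the glass with its red pouring mouth turned off to one side, and it has to be ready for filling. Take the turquoise tint bottle out of its way before the mould touches it and stand it close beside the red one; then gently roll the mould along the glass until it sits on its planed foot with the mouth facing straight up. Keep the mould on the glass, and leave the red bottle, the wax tin and the syringe where they are.

Things in the scene. Friction and masses are not known exactly. Their poses are not given: they have to be found in the camera images.
- mould: Casting mould: grey barrel 180 mm long, 100 mm in diameter, 0.8 kg, black end caps, two steel hose clips; too thick to grasp. Origin on the barrel's axis at mid-length, 50 mm above the glass on its round side, 47 mm on its foot. y axis: along the barrel. It stays where it is left. The barrel is smooth all round from 28 mm on the -y side to 12 mm on the +y side of mid-length.
- mouth (a point): Rim centre of the red pouring mouth, a ring 33 mm in diameter standing 11 mm out of the barrel: 61 mm from the axis, 30 mm from mid-length towards +y. z points out of the mouth (at the start about 105 degrees from straight up), y along the barrel as the mould's y. A brass vent 5 mm high stands in line at y -36 mm; clip screws stand 8 mm out at y +-61 mm, 40 degrees from the mouth towards +x.
- foot (a point): Middle of the planed foot, a flat 34 mm wide along the whole barrel, straight across from the mouth, 47 mm from the axis; z points out of the mouth's side, as the mouth's z. At the start it faces the side away from the mouth; rolling that way brings it under the mould. Once the mouth is within about 18 degrees of straight up the mould tips onto it by itself.
- tint_a: Turquoise dropper bottle, 33 mm in diameter up to 51 mm, then a narrower white cap; 70 mm high, 40 g. It stands on the glass in the way of the rolling mould, on the side away from its mouth. Origin at the centre of its underside, z up through the cap.
- tint_b: Red dropper bottle, 30 mm in diameter, 64 mm high, standing on the glass near the digital scale; origin at the centre of its underside. The turquoise bottle goes beside it; leave this one where it is.
- wax_tin: Flat round white tin, 58 mm in diameter, 28 mm high; origin at the centre of its underside. Leave it alone.
- syringe: Syringe with blue tint lying on the glass, 137 mm long along its y axis, 15 mm thick; origin under its middle. Leave it alone.
Things that resemble listed ones, but are neither listed nor needed, are in the scene too. Of the things that look like the tint_a, the smallest one is meant.

How it is judged (in metres and radians):
On the way, in this order (a step that is already met when the one before it is completed fails the run):
1. the turquoise bottle stands beside the red one, let go (horizontal distance between tint_a and tint_b below 0.09 m and angle between tint_a's own z axis and vertical below 0.1 rad and height (world z) of tint_a below 0.01 m and contact force between the fingers and tint_a below 0.1 N), for 0.2 s.
2. the mould sits on its foot, mouth straight up (angle between mouth's own z axis and vertical below 0.07 rad), for 0.2 s.
At the end, for the whole second after the job is handed in: The mould sits still on its foot on the glass, its mouth within 4 degrees of straight up; the turquoise bottle stands upright on the glass, its centre within 90 mm of the red bottle's centre (angle between mouth's own z axis and vertical below 0.07 rad and height (world z) of mould below 0.05 m and linear speed of mould below 0.03 m/s and horizontal distance between tint_a and tint_b below 0.09 m and angle between tint_a's own z axis and vertical below 0.1 rad and height (world z) of tint_a below 0.01 m); the robot touches nothing.
It fails at once if the mould touches the turquoise bottle (contact force between mould and tint_a above 0.2 N).
It fails at once if the mould is lifted more than 20 mm off the glass (height (world z) of mould above 0.07 m).
It fails at once if the mould is thrown or runs away (faster than 0.4 m/s) (linear speed of mould above 0.4 m/s).
It fails at once if the red bottle, the wax tin or the syringe is moved more than 30 mm (distance of any of tint_b, wax_tin, syringe from where it was at the start of the episode above 0.03 m).
It also fails if it takes over 64 s, if anything falls off the work surface, if the arm or the gripper's body presses on something with over 40 N, if the wrist force passes 120 N, or if a joint passes its speed limit or range.

## Working session

There is one attempt and no reset: what is moved stays moved. The work goes in short steps, Python scripts to look and compute and a shell command to move; the robot and the scene stay as the last step left them, time stands still between calls to the robot, and variables do not carry over. Pictures are saved under pics/ and viewed, at most 10 in all, crops included, and the job is handed in when it is done.

```bash
mkdir -p pics
cat > h.py <<'E'
import numpy as np, cv2
from rig import bot, viewer, workorder, models
def save(cam,n):
    im,d=viewer.capture(cam); cv2.imwrite(f'pics/{n}.png',im); np.save(f'/tmp/{n}.npy',d); return im,d
def w(cam,mask,d):
    c=viewer.camera_info(cam); v,u=np.nonzero(mask&(d>0)); z=d[v,u]
    P=np.c_[(u-c['cx'])/c['fx']*z,(v-c['cy'])/c['fy']*z,z,np.ones(len(z))]
    return (P@np.linalg.inv(c['world_to_cam']).T)[:,:3]
def px(cam,p):
    c=viewer.camera_info(cam); q=c['world_to_cam']@np.r_[p,1]; return (round(q[0]/q[2]*c['fx']+c['cx']),round(q[1]/q[2]*c['fy']+c['cy']))
E
python3 - <<'E'
from h import *
np.set_printoptions(precision=3,suppress=True)
s=bot.read_state();print(s['time_s'],s['position'],s['tcp_rot'])
for cam in('top','side'):
    im,d=save(cam,cam+'0')
    for t in('mould','mouth','foot','tint_a','tint_b','wax_tin','syringe'):
        for r in models.tip_of(cam,t)[:5]: print(cam,t,round(r['p'],2),np.array(r['xyz']),px(cam,r['xyz']))
    for r in models.outline_of(cam,'tint_a')[:5]:
        P=w(cam,r['mask'],d); print('mask',round(r['p'],2),len(P),P.min(0),P.max(0),np.median(P,0))
im=np.vstack([cv2.resize(cv2.imread(f'pics/{c}0.png'),(400,300)) for c in('top','side')])
E
```

```text
0.0 [0.154 0.605 0.233] [[-0.969  0.247 -0.001]
 [ 0.247  0.969 -0.002]
 [ 0.    -0.002 -1.   ]]
top mould 0.63 [0.491 0.131 0.049] (244, 252)
top mouth 0.59 [0.425 0.139 0.033] (244, 281)
top foot 0.82 [0.532 0.152 0.065] (233, 235)
top foot 0.58 [0.423 0.139 0.031] (245, 282)
top foot 0.4 [0.49  0.135 0.051] (242, 252)
top tint_a 0.69 [ 0.485 -0.286 -0.002] (415, 236)
top tint_a 0.68 [ 0.716  0.147 -0.001] (229, 167)
top tint_a 0.64 [0.604 0.199 0.004] (213, 212)
top tint_a 0.55 [ 0.596  0.322 -0.001] (164, 222)
top tint_b 0.69 [ 0.485 -0.286 -0.002] (415, 236)
top tint_b 0.68 [ 0.716  0.147 -0.001] (229, 167)
top tint_b 0.64 [0.604 0.199 0.004] (213, 212)
top tint_b 0.55 [ 0.596  0.322 -0.001] (164, 222)
top wax_tin 0.85 [0.524 0.393 0.002] (137, 254)
top wax_tin 0.71 [0.493 0.135 0.05 ] (242, 251)
top syringe 0.74 [0.673 0.345 0.003] (152, 193)
mask 0.77 389 [0.575 0.301 0.004] [0.618 0.345 0.096] [0.59  0.316 0.066]
mask 0.67 164 [ 0.469 -0.295  0.005] [ 0.497 -0.27   0.065] [ 0.481 -0.28   0.044]
mask 0.44 197 [ 0.588  0.182 -0.   ] [0.621 0.221 0.072] [0.6   0.197 0.048]
side 
[... 244 characters left out ...]
t_a 0.65 [ 0.716  0.151 -0.002] (302, 199)
side tint_a 0.56 [0.597 0.199 0.003] (258, 200)
side tint_b 0.86 [ 0.601  0.322 -0.001] (242, 183)
side tint_b 0.83 [ 0.484 -0.288 -0.   ] (317, 325)
side tint_b 0.65 [ 0.716  0.151 -0.002] (302, 199)
side tint_b 0.56 [0.597 0.199 0.003] (258, 200)
side wax_tin 0.71 [ 0.521  0.389 -0.003] (210, 180)
side syringe 0.44 [0.678 0.34  0.002] (261, 174)
mask 0.74 388 [ 0.692  0.121 -0.518] [1.327 1.087 0.096] [0.706 0.136 0.049]
mask 0.73 345 [ 0.466 -0.307 -0.   ] [ 0.524 -0.237  0.066] [ 0.476 -0.298  0.037]
mask 0.68 370 [0.571 0.294 0.   ] [0.615 0.333 0.096] [0.589 0.305 0.049]
mask 0.53 172 [0.586 0.176 0.001] [0.656 0.271 0.07 ] [0.599 0.185 0.043]
```

View pics/top0.png

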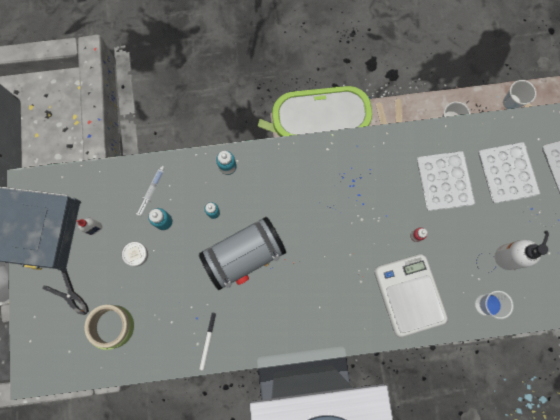

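View pics/side0.png

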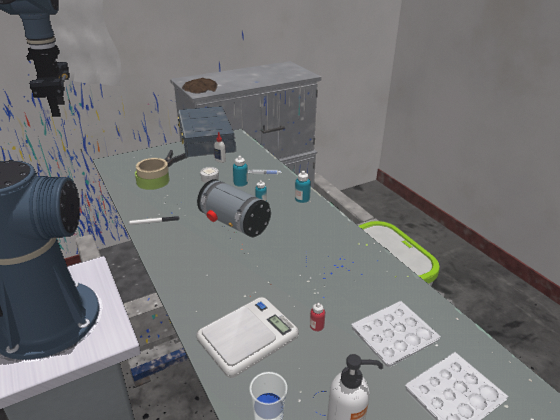

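The top view shows the mould at about (244,252) with its red mouth at (243,280), on the robot side. The smallest turquoise bottle is at (212,210), next to two larger look-alikes. The red bottle is at (420,234), just beyond the scale. The side view agrees.

```bash
cat >> h.py <<'E'
from scipy.spatial.transform import Rotation as R
np.set_printoptions(precision=4,suppress=True)
def go(x,y,z,yaw):
    s=bot.read_state(); M=np.array(s['tcp_rot']); c,q=np.cos(np.radians(yaw)),np.sin(np.radians(yaw))
    T=np.array([[q,c,0],[-c,q,0],[0,0,-1]],float)
    T[:,0]=np.cross(T[:,1],T[:,2])
    return M.T@(np.array([x,y,z])-s['position']), R.from_matrix(M.T@T).as_rotvec(degrees=True)
E
python3 - <<'E'
from h import *
from scipy.optimize import least_squares
Ps=[]
for cam in('top','side'):
    im,d=save(cam,cam+'1')
    for n in ('mould',):
        m=models.outline_of(cam,n)[0]; P=w(cam,cv2.erode(m['mask'].astype(np.uint8),np.ones((3,3)))>0,d); P=P[(P[:,2]>.0)&(np.linalg.norm(P[:,:2]-[.491,.132],axis=1)<.12)]; print(cam,m['p'],len(P)); Ps.append(P)
P=np.vstack(Ps)
def f(v):
    a=np.array([np.cos(v[2]),np.sin(v[2])]);n=np.array([a[1],-a[0]])
    return np.hypot((P[:,:2]-v[:2])@n,P[:,2]-.05)-.05
r=least_squares(f,[.491,.132,np.radians(113)],loss='soft_l1',f_scale=.002)
a=np.array([np.cos(r.x[2]),np.sin(r.x[2])]);t=(P[:,:2]-r.x[:2])@a
print('axis deg',np.degrees(r.x[2]),'mid',r.x[:2]+a*(np.percentile(t,.5)+np.percentile(t,99.5))/2,np.percentile(t,[.5,99.5]),'rms',np.sqrt(np.mean(f(r.x)**2)))
print(go(.6,.1985,.16,-60))
E
```

```text
top 0.94 3143
side 0.78 2293
axis deg 112.1101753231841 mid [0.4914 0.1316] [0.2666 0.446 ] rms 0.007393840049060634
(array([-0.5324, -0.2843,  0.0736]), array([ -0.0022,   0.0013, 135.6862]))
```

```bash
python3 -m jog '[[0.7,-0.532,-0.284,0.074,0,0,135.7],[0.7,-0.532,-0.284,0.074,0,0,135.7],[0.7,-0.532,-0.284,0.074,0,0,135.7],[0.7,-0.532,-0.284,0.074,0,0,135.7],[0.7,-0.532,-0.284,0.074,0,0,135.7],[0.7,-0.532,-0.284,0.074,0,0,135.7],[0.7,-0.532,-0.284,0.074,0,0,135.7],[0.7,-0.532,-0.284,0.074,0,0,135.7],[0.7,-0.532,-0.284,0.074,0,0,135.7],[0.7,-0.532,-0.284,0.074,0,0,135.7],[0.7,-0.532,-0.284,0.074,0,0,135.7],[0.7,-0.532,-0.284,0.074,0,0,135.7],[0.7,-0.532,-0.284,0.074,0,0,135.7],[0.7,-0.532,-0.284,0.074,0,0,135.7],[0.7,-0.532,-0.284,0.074,0,0,135.7],[0.7,-0.532,-0.284,0.074,0,0,135.7]]'
python3 - <<'E'
from h import *
im,d=save('wrist','w1')
for r in models.tip_of('wrist','tint_a'): print(round(r['p'],2),np.array(r['xyz']),px('wrist',r['xyz']))
for r in models.outline_of('wrist','tint_a'):
    P=w('wrist',r['mask'],d)
    if len(P):
        T=P[(P[:,2]>.065)&(P[:,2]<.08)]; B=P[(P[:,2]>.01)&(P[:,2]<.045)]; print(len(P),P.max(0),T.mean(0),T.min(0),T.max(0),'body',B.min(0),B.max(0))
print(bot.read_state()['joint_positions'],go(.6,.1985,.031,-60))
E
```

```text
time_s: 3.1
position: [0.5997, 0.199, 0.1596]
tcp_rot: [[0.866, 0.501, 0.0], [0.501, -0.866, -0.0], [0.0, 0.0, -1.0]]
force: [-0.2, 0.3, 0.8]
opening: 0.7
grasp_force: 0.0
0.88 [0.5923 0.3178 0.0017] (154, 136)
0.76 [0.6014 0.2    0.0026] (283, 196)
5256 [0.7533 0.1737 0.097 ] [0.7119 0.16   0.0693] [0.6962 0.1354 0.065 ] [0.7351 0.1709 0.08  ] body [0.6932 0.1442 0.0106] [0.7337 0.1737 0.0449]
1890 [0.6205 0.2148 0.0715] [0.6045 0.1987 0.0685] [0.6    0.1942 0.0651] [0.608  0.2029 0.0715] body [0.5932 0.1825 0.01  ] [0.6205 0.2148 0.045 ]
5002 [0.6191 0.3691 0.0967] [0.6037 0.3151 0.0694] [0.5776 0.3022 0.065 ] [0.6163 0.3401 0.08  ] body [0.5865 0.2996 0.0101] [0.6191 0.3337 0.045 ]
[ 8.2333 35.6939 84.9282 -0.0004 59.3777 68.2162] (array([0.    , 0.0005, 0.1286]), array([ 0.0004, -0.0001,  0.0174]))
```

View pics/w1.png

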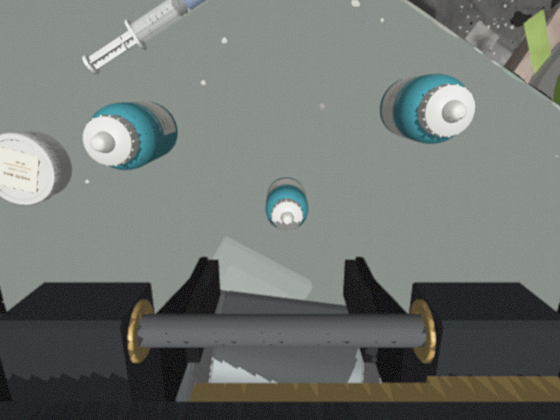

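The small bottle's cap is at about (287,215), centred between the fingers, and its white top is at z 0.0715. Depth puts its axis near (0.603, 0.199), so I'm descending there and grasping.

```bash
python3 -m jog '[[0.7,0.003,0.002,0.04,0,0,0],[0.7,0.003,0.002,0.08,0,0,0],[0.7,0.003,0.002,0.11,0,0,0],[0.7,0.003,0.002,0.128,0,0,0],[0.7,0.003,0.002,0.128,0,0,0],[0,0.003,0.002,0.128,0,0,0],[0,0.003,0.002,0.128,0,0,0],[0,0.003,0.002,0.128,0,0,0],[0,0.003,0.002,0.128,0,0,0],[0,0.003,0.002,0.128,0,0,0],[0,0.003,0.002,0.09,0,0,0],[0,0.003,0.002,0.03,0,0,0],[0,0.003,0.002,0,0,0,0],[0,0.003,0.002,0,0,0,0]]'
python3 -c "
from h import *
print(go(.527,-.233,.16,-38)); print(bot.read_state()['position'])"
```

```text
time_s: 5.0
position: [0.6051, 0.199, 0.1623]
tcp_rot: [[0.866, 0.5, 0.006], [0.5, -0.866, 0.001], [0.006, 0.002, -1.0]]
force: [0.6, -0.1, -0.7]
opening: 0.371
grasp_force: 30.0
(array([-0.2836,  0.3351,  0.0014]), array([  0.1877,  -0.3027, -22.0084]))
[0.6051 0.199  0.1623]
```

```bash
python3 -m jog '[[0,-0.035,0.042,0,0,0,-3],[0,-0.071,0.084,0,0,0,-7],[0,-0.107,0.126,0,0,0,-11],[0,-0.142,0.168,0,0,0,-14],[0,-0.178,0.21,0,0,0,-17],[0,-0.213,0.252,0,0,0,-20],[0,-0.249,0.294,0,0,0,-22],[0,-0.283,0.335,0,0,0,-22],[0,-0.283,0.335,0,0,0,-22],[0,-0.283,0.335,0,0,0,-22],[0,-0.283,0.335,0,0,0,-22]]'
python3 - <<'E'
from h import *
im,d=save('wrist','w2')
for t in('tint_b',):
  for r in models.tip_of('wrist',t): print(t,round(r['p'],2),np.array(r['xyz']),px('wrist',r['xyz']))
for cam in('top','side'):
  viewer.capture(cam)
  for r in models.tip_of(cam,'tint_b'): print(cam,np.array(r['xyz']))
print(bot.read_state()['position'],go(.527,-.233,.031,-38))
E
```

```text
time_s: 6.38
position: [0.5252, -0.2311, 0.1587]
tcp_rot: [[0.615, 0.789, -0.002], [0.789, -0.615, 0.002], [0.0, -0.003, -1.0]]
force: [-0.0, 0.1, -0.2]
opening: 0.37
grasp_force: 30.0
tint_b 0.66 [ 0.5249 -0.23    0.1303] (281, 261)
top [0.5954 0.3248 0.0005]
top [ 0.7173  0.1503 -0.0012]
side [ 0.5193 -0.228   0.1268]
side [ 0.4833 -0.291  -0.0032]
side [ 0.7169  0.1495 -0.0016]
[ 0.5259 -0.2322  0.1597] (array([0.0001, 0.0013, 0.1287]), array([0.0066, 0.0001, 0.056 ]))
```

View pics/w2.png

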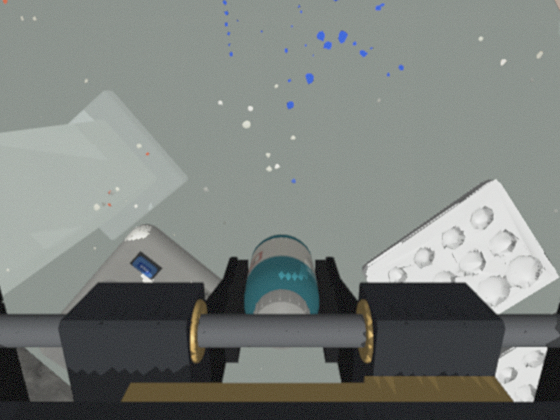

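The held bottle is at (281,270) with clear glass beneath it. The scale corner at (140,235) and the tray at (460,240) are off to the sides. I'm lowering it about 70 mm from the red bottle.

```bash
python3 -m jog '[[0,0,0,0.04,0,0,0],[0,0,0,0.08,0,0,0],[0,0,0,0.11,0,0,0],[0,0,0,0.122,0,0,0],[0,0,0,0.128,0,0,0],[0,0,0,0.128,0,0,0],[0,0,0,0.128,0,0,0],[0.56,0,0,0.128,0,0,0],[0.56,0,0,0.128,0,0,0],[0.56,0,0,0.128,0,0,0],[0.56,0,0,0.11,0,0,0],[0.56,0,0,0.08,0,0,0],[0.56,0,0,0.03,0,0,0],[0.56,0,0,-0.01,0,0,0],[0.56,0,0,-0.01,0,0,0]]'
python3 - <<'E'
from h import *
for cam in('top','side'):
  im,d=save(cam,cam+'3')
  for r in models.tip_of(cam,'tint_b'): print(cam,round(r['p'],2),np.array(r['xyz']),px(cam,r['xyz']))
  for r in models.outline_of(cam,'tint_a'):
    P=w(cam,r['mask'],d)
    if len(P): print(len(P),P.min(0),P.max(0))
cv2.imwrite('pics/s3c.png',cv2.resize(cv2.imread('pics/side3.png')[220:360,220:400],None,fx=4,fy=4))
# push pose: axis 112.1 deg, mid .4914,.1316; roll dir g
a=np.radians(112.1);A=np.array([np.cos(a),np.sin(a)]);g=np.array([A[1],-A[0]])
m=np.array([.4914,.1316]); 
for k in (.10,): 
  p=m-.008*A-k*g; print('start',p,g,go(*p,.18,112.1),go(*p,.18,-67.9))
print(bot.read_state()['joint_positions'])
E
```

```text
time_s: 8.55
position: [0.5279, -0.2344, 0.1743]
tcp_rot: [[0.616, 0.788, 0.008], [0.788, -0.616, -0.005], [0.001, 0.01, -1.0]]
force: [0.0, 0.2, 0.2]
opening: 0.561
grasp_force: 0.0
top 0.93 [0.5942 0.3255 0.0013] (162, 223)
top 0.67 [0.7173 0.1482 0.0038] (229, 166)
top 0.27 [0.4916 0.135  0.0495] (242, 252)
375 [ 0.6944  0.1295 -0.0033] [0.7574 0.173  0.0966]
398 [ 0.5751  0.3004 -0.0019] [0.6178 0.3609 0.1   ]
side 0.91 [ 0.483  -0.2908  0.0002] (317, 326)
side 0.62 [ 0.5208 -0.232   0.0007] (317, 302)
352 [0.5713 0.292  0.0002] [0.6149 0.3269 0.0926]
324 [ 0.4656 -0.3071  0.0035] [ 0.4933 -0.283   0.0637]
29 [0.6922 0.1367 0.049 ] [0.7015 0.1583 0.0666]
start [0.4018 0.0866] [0.9265 0.3762] (array([ 0.1755, -0.2934, -0.0109]), array([  -0.0796,   -0.2366, -150.1139])) (array([ 0.1755, -0.2934, -0.0109]), array([-0.1765,  0.0594, 29.8859]))
[-35.0345  31.1722  93.0584  -0.0026  55.9536   2.9811]
```

View pics/s3c.png

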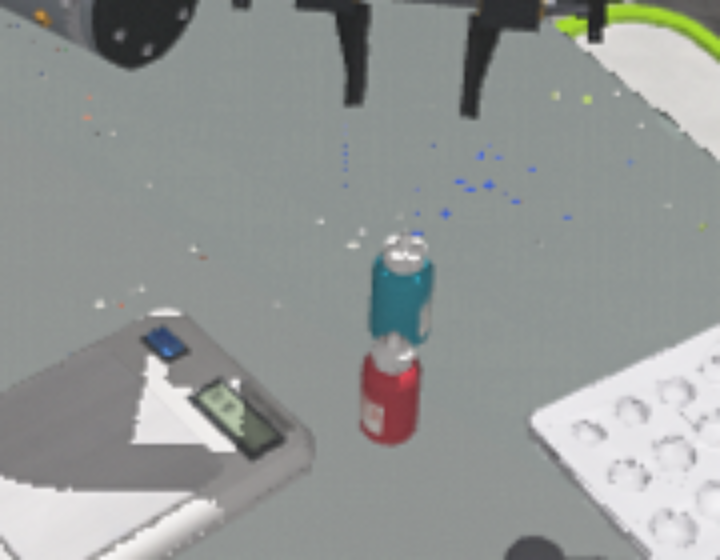

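The turquoise bottle stands upright at about (402,290) in the crop, behind the red one at (390,395), with the fingers clear above. The distance is about 70 mm. Next I go behind the mould with closed fingers, closing axis along the roll direction and z 0.18.

```bash
python3 -m jog '[[0,0.035,-0.059,0,0,0,-10],[0,0.07,-0.117,0,0,0,-20],[0,0.105,-0.176,-0.005,0,0,-30],[0,0.14,-0.235,-0.01,0,0,-40],[0,0.175,-0.293,-0.01,0,0,-50],[0,0.175,-0.293,-0.01,0,0,-60],[0,0.175,-0.293,-0.01,0,0,-60],[0,0.175,-0.293,-0.01,0,0,-60],[0,0.175,-0.293,-0.01,0,0,-60]]'
python3 - <<'E'
from h import *
im,d=save('top','t4')
for r in models.tip_of('top','mouth')[:1]+models.tip_of('top','mould')[:1]: print(np.array(r['xyz']))
print(bot.read_state()['joint_positions'],go(.4018,.0866,.071,22.1))
E
```

```text
time_s: 9.98
position: [0.4035, 0.0843, 0.1793]
tcp_rot: [[-0.372, 0.928, 0.0], [0.928, 0.372, -0.0], [-0.0, 0.0, -1.0]]
force: [0.6, -0.1, -0.5]
opening: 0.009
grasp_force: 0.0
[0.492  0.1355 0.0485]
[ -3.7909  19.4069 114.798   -0.0068  45.7954 -25.6423] (array([ 0.0024, -0.0004,  0.1084]), array([-0.0024,  0.0043, -0.2438]))
```

```bash
python3 -m jog '[[0,0.002,0,0.04,0,0,0],[0,0.002,0,0.08,0,0,0],[0,0.002,0,0.108,0,0,0],[0,0.002,0,0.108,0,0,0],[0,0.002,0.01,0.108,0,0,0],[0,0.002,0.02,0.108,0,0,0],[0,0.002,0.026,0.108,0,0,0],[0,0.002,0.032,0.108,0,0,0],[0,0.002,0.038,0.108,0,0,0],[0,0.002,0.044,0.108,0,0,0],[0,0.002,0.05,0.108,0,0,0],[0,0.002,0.056,0.108,0,0,0],[0,0.002,0.062,0.108,0,0,0],[0,0.002,0.062,0.108,0,0,0]]'
cat > look.py <<'E'
from h import *
import sys
for cam in('top','side'):
  im,d=save(cam,cam+sys.argv[1])
  for t in('mould','mouth','foot'):
    for r in models.tip_of(cam,t)[:2]: print(cam,t,round(r['p'],2),np.array(r['xyz']))
cv2.imwrite(f'pics/c{sys.argv[1]}.png',np.hstack([cv2.resize(cv2.imread(f'pics/{c}{sys.argv[1]}.png')[y:y+130,x:x+130],None,fx=3,fy=3) for c,x,y in(('top',170,170),('side',180,140))]))
E
python3 look.py 5
```

```text
time_s: 11.88
position: [0.4463, 0.1074, 0.0726]
tcp_rot: [[-0.379, 0.925, -0.028], [0.925, 0.379, -0.006], [0.005, -0.028, -1.0]]
force: [-20.7, -18.4, 33.3]
opening: 0.004
grasp_force: 17.5
side mould 0.94 [0.4963 0.1365 0.0503]
side mouth 0.72 [0.428  0.1463 0.0387]
```

View pics/c5.png

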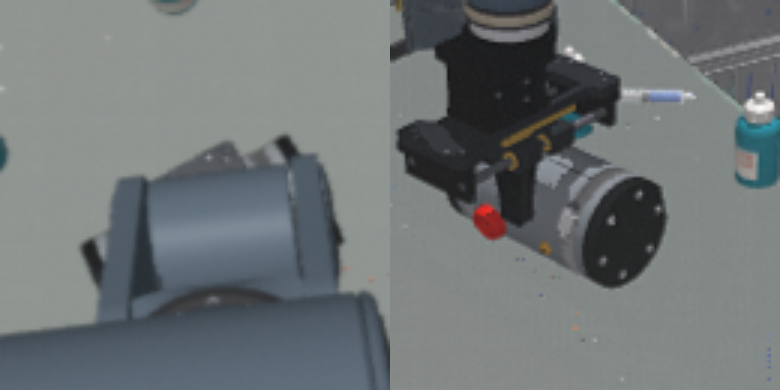

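The fingers pressed on the rear flank and the barrel jammed against them: 33 N up on the tool and no roll, so finger friction is high. In the crop the mouth is still at its start angle, at (488,222). I'll back off and roll it like a rack from the top instead, with light strokes.

```bash
python3 -m jog '[[0,0,-0.01,0,0,0,0],[0,0,-0.02,0,0,0,0],[0,0,-0.04,0,0,0,0],[0,0,-0.05,-0.03,0,0,0],[0,0,-0.05,-0.08,0,0,0],[0,0,-0.05,-0.1,0,0,0],[0,0,-0.05,-0.1,0,0,0],[0,0,-0.05,-0.1,0,0,0]]'
cat > fit.py <<'E'
from h import *
from scipy.optimize import least_squares
viewer.capture('side'); 
im,d=viewer.capture('side'); m=models.outline_of('side','mould')[0]
P=w('side',cv2.erode(m['mask'].astype(np.uint8),np.ones((3,3)))>0,d)
P=P[(P[:,2]>.0)&(P[:,2]<.1)]
q=[(round(r['p'],2),np.array(r['xyz'])) for t in('mould','mouth') for r in models.tip_of('side',t)[:1]]
print(q)
a=np.radians(112.1);A=np.array([np.cos(a),np.sin(a)]);g=np.array([A[1],-A[0]])
if len(q)==2:
    v=q[1][1]-q[0][1]; print('mouth from up deg',np.degrees(np.arctan2(-v[:2]@g,v[2])),'along',v[:2]@A)
m=q[0][1][:2]
p=m-.008*A-.02*g; print('above',p,go(*p,.125,22.1)); s=bot.read_state(); print(s['time_s'],s['position'],s['force'])
E
python3 fit.py
```

```text
time_s: 13.28
position: [0.4126, 0.0918, 0.1708]
tcp_rot: [[-0.375, 0.927, -0.001], [0.927, 0.375, 0.0], [0.0, -0.001, -1.0]]
force: [-0.4, 0.6, 1.0]
opening: 0.002
grasp_force: 0.0
[(0.78, array([0.5056, 0.141 , 0.0479])), (0.57, array([0.4378, 0.1484, 0.0512]))]
mouth from up deg 86.85371364899042 along 0.032364316909300604
above [0.4901 0.1261] (array([0.0027, 0.0849, 0.0455]), array([-0.1135, -0.0532, -0.1154]))
13.525 [0.4125 0.0917 0.1706] [ 0.0724 -0.3093  0.0733]
```

```bash
python3 -m jog '[[0,0.003,0.04,0,0,0,0],[0,0.003,0.085,0.02,0,0,0],[0,0.003,0.085,0.05,0,0,0],[0,0.003,0.085,0.058,0,0,0],[0,0.003,0.085,0.061,0,0,0],[0,0.003,0.085,0.064,0,0,0],[0,0.003,0.089,0.064,0,0,0],[0,0.003,0.095,0.064,0,0,0],[0,0.003,0.101,0.064,0,0,0],[0,0.003,0.107,0.064,0,0,0],[0,0.003,0.113,0.064,0,0,0],[0,0.003,0.119,0.064,0,0,0],[0,0.003,0.125,0.064,0,0,0],[0,0.003,0.131,0.064,0,0,0],[0,0.003,0.137,0.064,0,0,0],[0,0.003,0.143,0.065,0,0,0],[0,0.003,0.143,0.065,0,0,0]]'
```

```text
time_s: 15.65
position: [0.5485, 0.1494, 0.1106]
tcp_rot: [[-0.374, 0.927, 0.01], [0.927, 0.374, 0.002], [-0.002, 0.01, -1.0]]
force: [-2.4, 1.7, 21.1]
opening: 0.005
grasp_force: 10.3
```

```bash
python3 fit.py
```

```text
[(0.96, array([0.5558, 0.1593, 0.0498])), (0.74, array([0.5189, 0.1799, 0.1056]))]
mouth from up deg 25.352136428768176 along 0.03296916510580242
above [0.5403 0.1444] (array([-0.0016, -0.0087, -0.0145]), array([ 0.5029,  0.0906, -0.1307]))
15.9 [0.5479 0.1491 0.1106] [-2.4006  2.1494 19.9554]
```

```bash
python3 -m jog '[[0,0,0.004,0,0,0,0],[0,0,0.008,0,0,0,0],[0,0,0.012,0,0,0,0],[0,0,0.012,0,0,0,0]]'; python3 fit.py
```

```text
time_s: 16.4
position: [0.5602, 0.154, 0.1109]
tcp_rot: [[-0.374, 0.927, 0.011], [0.927, 0.374, 0.002], [-0.002, 0.011, -1.0]]
force: [-1.2, 2.0, 19.6]
opening: 0.004
grasp_force: 10.1
[(0.94, array([0.5638, 0.1651, 0.0495])), (0.76, array([0.53  , 0.1857, 0.1053]))]
mouth from up deg 22.89617045554499 along 0.03180286989007039
above [0.5483 0.1502] (array([ 0.0009, -0.012 , -0.0142]), array([ 0.6182,  0.1057, -0.1383]))
16.65 [0.5599 0.1539 0.111 ] [-0.9429  1.8523 20.5527]
```

```bash
python3 -m jog '[[0,0,0.004,0,0,0,0],[0,0,0.008,0,0,0,0],[0,0,0.012,0,0,0,0],[0,0,0.014,0,0,0,0],[0,0,0.014,-0.005,0,0,0],[0,0,0.014,-0.012,0,0,0],[0,0,0.014,-0.03,0,0,0],[0,0,0.014,-0.05,0,0,0],[0,0,0.014,-0.05,0,0,0]]'; python3 fit.py
```

```text
time_s: 17.77
position: [0.5693, 0.1578, 0.1576]
tcp_rot: [[-0.374, 0.927, 0.002], [0.927, 0.374, 0.0], [-0.001, 0.002, -1.0]]
force: [0.6, 0.2, -0.0]
opening: 0.005
grasp_force: 0.0
[(0.57, array([0.5748, 0.1705, 0.0488])), (0.73, array([0.5582, 0.198 , 0.1094]))]
mouth from up deg 4.748813437427838 along 0.03172486011708897
above [0.5593 0.1556] (array([ 0.0012, -0.0086,  0.0305]), array([-0.1243, -0.0396, -0.1187]))
18.025 [0.5678 0.1577 0.1555] [ 0.3509 -0.5181 -0.5287]
```

```bash
python3 -m jog '[[0,0,-0.02,-0.05,0,0,0],[0,0.1,-0.06,-0.1,0,0,0],[0,0.16,-0.12,-0.12,0,0,0],[0,0.22,-0.15,-0.12,0,0,0],[0,0.25,-0.15,-0.12,0,0,0],[0,0.25,-0.15,-0.12,0,0,0],[0,0.25,-0.15,-0.12,0,0,0],[0,0.25,-0.15,-0.12,0,0,0]]'; python3 look.py 6; python3 fit.py
python3 - <<'E'
from h import *
im,d=viewer.capture('top'); m=models.outline_of('top','mould')[0]['mask']; P=w('top',m,d)
M=P[P[:,2]>.104]; print('mouth rim',len(M),M.mean(0),M.max(0))
# top height profile away from mouth: max z of the barrel
B=P[P[:,2]<.1]; print(np.percentile(B[:,2],[50,90,99]))
for r in models.tip_of('top','tint_a'): print(round(r['p'],2),np.array(r['xyz']))
E
```

```text
time_s: 19.02
position: [0.3361, 0.3332, 0.2761]
tcp_rot: [[-0.375, 0.927, -0.0], [0.927, 0.375, -0.001], [-0.001, -0.0, -1.0]]
force: [0.4, -0.1, -0.1]
opening: 0.009
grasp_force: 0.0
top mould 0.73 [0.5766 0.1706 0.0467]
top mouth 0.94 [0.5663 0.1989 0.1066]
top mouth 0.71 [0.5793 0.1706 0.048 ]
side mould 0.89 [0.5788 0.1695 0.047 ]
side mouth 0.9 [0.5675 0.2008 0.1082]
side mouth 0.3 [ 0.5215  0.3899 -0.002 ]
side foot 0.91 [0.5761 0.1705 0.0005]
[(0.61, array([0.5767, 0.1684, 0.0462])), (0.77, array([0.5689, 0.2019, 0.108 ]))]
mouth from up deg -4.972203477815694 along 0.033973258386693614
above [0.5612 0.1535] (array([-0.2511,  0.1416,  0.1515]), array([-0.0024,  0.0009, -0.1252]))
19.675 [0.3359 0.3334 0.2765] [-0.862   0.2658  0.3607]
mouth rim 77 [0.5667 0.1976 0.1074] [0.5926 0.2162 0.1129]
[0.0899 0.0968 0.0993]
0.79 [ 0.5949  0.3262 -0.0002]
0.66 [0.7164 0.1429 0.0043]
0.59 [ 0.4856 -0.2882  0.0006]
0.53 [ 0.5253 -0.2342  0.0015]
0.26 [0.5794 0.168  0.047 ]
```

View pics/c6.png

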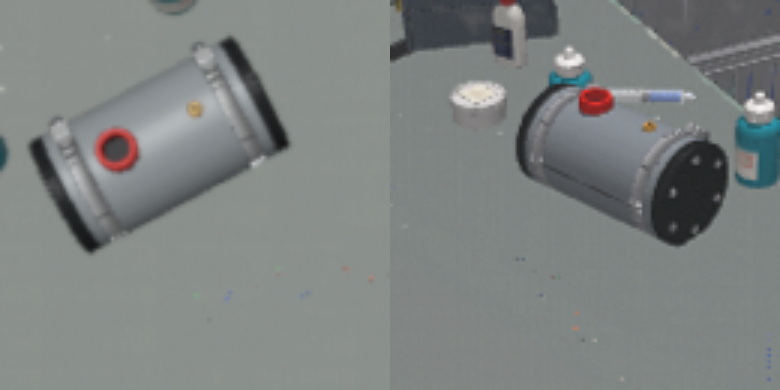

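View pics/top6.png

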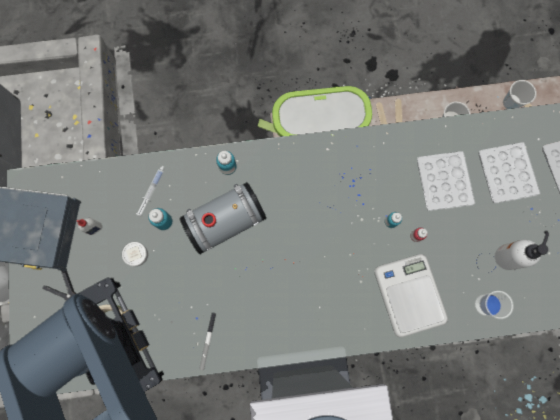

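The crops show the red mouth pointing straight up, at (117,150) from the top and (596,100) from the side. The mould axis is at 47 mm, so it sits on its foot. The turquoise bottle at (395,219) stands about 67 mm from the red one at (420,234), and the arm is clear of everything.

```bash
python3 -c "
from rig import workorder; print(workorder.hand_in())"
```

```text
the job is handed in; nothing more can be done
None
```

The job is handed in, but the hand-in returned no verdict: by the last measurements the mould sits on its foot with the mouth up, the turquoise bottle stands upright about 67 mm from the red one, and the arm touches nothing.

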